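# Turn a slide carrier over in the twist chute and clip it on the stage

### The arm

A 6-joint arm with a two-finger parallel gripper is mounted at the origin on a cart in front of the work surface, level with it; the furniture and walls round the work are solid. World frame = base frame: x ahead of the robot, y to its left, z up, the work surface at z = 0. Lengths are in m, angles in degrees, forces in N, time in s.
With the tool pointing down it reaches from about 0.375 to 0.75 m from the base axis. Payload 9 kg.
Tool frame: the origin (TCP) lies midway between the tips of the shut fingers; the grasp point (between the pads) lies 19 mm behind it; z points along the fingers, y is the line along which they close (so a half turn about z gives the same grasp; the last joint's range is limited). The gripper opens to 85 mm and grips with 20 to 120 N. Pads are 22 mm wide; open, the fingers measure 114 mm over their backs; the gripper's body (76 mm by 85 mm) begins 54 mm behind the grasp point. The pads swing forward as they close: fully open they stand 13 mm farther back than shut.
Start: joints at [63.1, 5.964, 5.575, 89.605, 0, 77.527], TCP at [0.149, 0.581, 0.231] pointing down, gripper open.
Joint ranges: [-171.21, 171.21], [-48.23, 106.86], [-62.78, 66.21], [-105.2, 120.99], [-86.42, 89.51], [-180, 180]. Speed limits (degrees/s): [127.2, 127.2, 147.25, 180, 180, 180].

### API

Orientations are given as [roll, pitch, yaw] about the fixed x, y, z axes, in that order (R = Rz(yaw) Ry(pitch) Rx(roll)).
In Python, from bench import ctrl, get_image, get_calibration, finish_job gives the robot as it stands (ctrl), with the cameras as plain functions and the job as plain functions.
- The arm moves only by the shell command python3 steer.py [OPENING] [FORCE], which reads ROWS from standard input. ROWS is a JSON list of rows, 1 to 10 of them, each an object with the fields pos (a list: dx, dy, dz in m), rz (a turn about the tool's z in degrees); a field left out counts as zero; each row shifts and turns the commanded pose from where the row before left it, along the tool's axes as they then stand; what a row does not reach is not made up. A row lasts 1/12 s, in which the tool goes at most 0.0417 m and 7.16 degrees, less where a joint would pass 70% of its speed; a pose out of reach is approached as far as the arm can. OPENING is the finger opening in m, set as the command begins (- or left out keeps the last). The fingers move at their own pace and stop on an object; FORCE is the grip in N (left out, the last holds). Time passes only in rows, so rows that do not move let the fingers close. It prints the time, the measured TCP pose, the force, the opening and the grip force at its end. Input that does not fit is refused with a message, and nothing moves.
- ctrl.sense(): the state, without advancing time (a new reading comes with each control period).
- get_image(name): name is "side" or "top"; returns the picture (384x512x3 uint8, red, green, blue); there is no depth.
- get_calibration(name): a dict with "mtx" (3x3 intrinsics, pixels), "distortion" ([k1, k2, p1, p2, k3] as OpenCV has them; the pictures are not rectified), "extrinsics" (4x4, takes a point from world to camera coordinates). Camera axes: x right, y up, looking along -z (the intrinsics and any distortion apply to the point x, -y, -z); pixel columns grow to the right and rows downward; lengths in m; the calibration is good to about 2 mm. A picture is of the moment at which its call begins. get_calibration takes no time and is no camera call.
- finish_job(): hands the job in; it is judged then, once.
The state is a dict: "time_s": time; "joint_positions": joint angles; "joint_velocities": joint speeds; "effort": joint torques, N m; "eef_pos": TCP position; "eef_rot": TCP orientation; "force": force on the tool from outside, world axes, zero at the start; "ft_torque": the same for the moment, N m; "grip_width": finger opening in m; "grip_force": force on a finger pad.
Only numpy, scipy, OpenCV 4.12 (cv2) and the standard library are available. Lean on these libraries where they do the work, as an engineer would, in place of code of your own. Each camera call takes 0.05 s, during which the arm holds its last target. There are 200 camera calls.

### The job

Take the slide carrier with the two raised end bars out of the stand, leaving the plain blank where it is, and drop it upright through the twisted wire chute so that it turns half over on the way and comes to rest in the landing lane with its bars facing up. Then push it along the lane, under the two sprung clips, right up to the end stop so that the clips ride over the leading bar and snap down behind it. Leave it clipped there and do not disturb the other things on the bench.

Things in the scene. Friction and masses are not known exactly. Their poses are not given: they have to be found in the camera images.
- carrier: slide carrier: aluminium frame with glass window, 60 g, 72 mm long (y), 36 mm high as it stands (z), 8 mm thick (x -4 to +4). Origin at the centre of that frame. Its +x face has two bars, 4 mm proud, 10 mm wide, full height, along both ends (|y| 26 to 36 mm); its -x face is flat. Starts upright in one place of the stand
- carrier_grip (a point): middle of the carrier's top edge as it stands, 18 mm above its origin. Between the bars (|y| under 26 mm) the upper 12 mm of the frame can be pinched across its 8 mm thickness (carrier's x)
- blank: plain aluminium block, same outline as the carrier (72 mm y, 36 mm z) but 12 mm thick (x -4 to +8 mm), no bars or window; in the other place of the stand, to be left there. Origin 18 mm above its lower edge
- stand: fixed grey stand, 124 mm (x) by 92 mm (y); two things stand upright across its x at x = -30 and +30 mm, origins 26 mm above the worktop, yaw as the stand's to a few degrees, held only at their ends (|y| over 26 mm) by fins up to 25 mm high, 13.5 mm apart. Origin: centre of its underside
- turner: fixed fixture: upright twisted cage of steel rods (rings 100 mm across, two 10 mm posts at y = +-52 mm, 282 mm high; top of all 296 mm), below it a 30 degree ramp down to a landing lane in front (-x) that runs along y. Low friction, about 0.15. Origin: on the worktop under the cage's axis; at yaw 0 x points away from the robot, y left
- chute_mouth (a point): on the cage's axis, 284 mm up. The slot's straight top (262 to 284 mm up) is 74.6 mm long (fixture's y), 20 mm wide (x; 14 mm at its middle, between two rods), flared 5 mm each side up to 294 mm. A carrier goes in upright, length along y, origin on the axis; let go with its lower edge 15 to 20 mm below 284 mm it falls through and slides to the lane within 1 s
- chute_middle (a point): on the cage's axis, 180 mm up, half way down the twist. The slot turns evenly by 180 degrees (counter-clockwise from above, going down): the face that looks to the fixture's +x at the mouth looks to -x at the exit, and lies upwards in the lane. A carrier put in with its own x along the fixture's x so lands bars up
- landing (a point): where the carrier's origin lies once landed, bars up: lane centre, at fixture x = -121, y = 0, 14 mm up; to about 12 mm either way along y, 8 mm to +x. Lane floor 10 mm up, 39 mm wide; front wall at x = -140.5 mm, 14 mm high, y -58 to +132; behind lies the ramp's foot at x = -95 mm, ramp sides at y = +-40 mm, roof rods over the ramp from x = -81 mm back
- clamped (a point): where the carrier's origin lies when its leading end touches the end stop (7 mm high, face at fixture y = +124 mm): 88 mm along fixture +y from landing. Here the lane has a rear wall 9 mm high at x = -101.5 mm, flared from y = +43 mm. At its -y end the lane is open, so a closed gripper's tips can push the carrier's end along +y
- clip_front (a joint): lift (rad) of the sprung wire clip 10 mm to the front (-x) of the lane's centre line; 0 with nothing under it, grows as the nose rises; about 0.035 on the 8 mm frame, 0.10 on a bar (12 mm). Its nose presses with about 2 N; pushing the carrier under both clips takes about 5 to 10 N
- clip_rear (a joint): lift (rad) of the like clip 10 mm behind (+x) the lane's centre line. Both are 6 mm wire arms hinged at fixture y = +165 mm, 32 mm up, noses at y = +106 mm resting 6 mm above the lane floor, tips turned up from there to y = +81 mm, 37 mm up
- reagent_bottle: white bottle with black cap, 70 mm wide, 138 mm high, left of the cage behind the lane; leave alone. Origin: centre of its underside
- slide_case: flat dark blue case, 62 by 87 by 33 mm high, right of the fixture; leave alone. Origin: centre of its underside
- bench_timer: white wedge timer, 62 by 75 by 32 mm high, in front of the fixture; leave alone. Origin: centre of its underside
- dropper: amber dropper bottle, 31 mm wide, 99 mm high, beyond the stand; leave alone. Origin: centre of its underside

How it is judged:
By the outcome, as a careful person would: the job done as asked, in the order asked, and still so for the second after the job is handed in, with the robot touching nothing.
It also fails if it takes over 72 s, if anything falls off the work surface, if the arm or the gripper's body presses on something with over 40 N, if the wrist force passes 120 N, or if a joint passes its speed limit or range.

## Working session

There is one attempt and no reset: what is moved stays moved. The work goes in short steps, Python scripts to look and compute and a shell command to move; the robot and the scene stay as the last step left them, time stands still between calls to the robot, and variables do not carry over. Pictures are saved under pics/ and viewed, at most 10 in all, crops included, and the job is handed in when it is done.

```bash
ls; mkdir -p pics; python3 - <<'E'
from bench import ctrl, get_image, get_calibration, finish_job
import cv2
for n in("side","top"):
    im=get_image(n); cv2.imwrite(f"pics/{n}0.png",im[:,:,::-1])
    c=get_calibration(n); print(n,c["mtx"],c["distortion"],c["extrinsics"])
s=ctrl.sense();print(s)
E
```

```text
bench.py
pics
steer.py
side [[363.38509717   0.         260.38151109]
 [  0.         363.38509717 191.75623008]
 [  0.           0.           1.        ]] [-0.00272463  0.          0.          0.          0.        ] [[-0.99682909 -0.07708825  0.01972719  0.54099062]
 [ 0.06284629 -0.61065598  0.78939826 -0.14308197]
 [-0.04880681  0.78813494  0.61356436 -1.078603  ]
 [ 0.          0.          0.          1.        ]]
top [[472.58744838   0.         253.26682647]
 [  0.         472.58744838 195.41274373]
 [  0.           0.           1.        ]] [-0.13015787  0.          0.          0.          0.        ] [[-4.97748047e-03 -9.99987526e-01 -4.15647845e-04  4.28811440e-02]
 [ 9.73100425e-01 -4.93938547e-03  2.30328388e-01 -5.64793849e-01]
 [-2.30327568e-01  7.41987957e-04  9.73112872e-01 -1.31773205e+00]
 [ 0.00000000e+00  0.00000000e+00  0.00000000e+00  1.00000000e+00]]
{'time_s': 0.1, 'joint_positions': array([ 6.30999520e+01,  5.99567917e+00,  5.53095401e+00,  8.96050403e+01,
       -1.45408658e-04,  7.75285397e+01]), 'joint_velocities': array([ 0.08907297, -0.04936705,  0.12844276, -0.03224283,  0.01851613,
        0.02774504]), 'effort': array([ 7.27977196e-03, -5.58196306e+01,  5.04728830e+01,  1.28039124e-02,
       -2.87779194e-04,  3.50526102e-05]), 'eef_pos': array([0.14933528, 0.58080331, 0.23058977]), 'eef_rot': array([-1.79931849e+02, -1.49240886e-02,  1.65571403e+02]), 'force': array([ 0.59195158,  0.27770933, -0.27865706]), 'ft_torque': array([ 0.04828731, -0.03568855, -0.06862399]), 'grip_force': 0.0, 'grip_width': 0.08566874667456433}
```

View pics/side0.png

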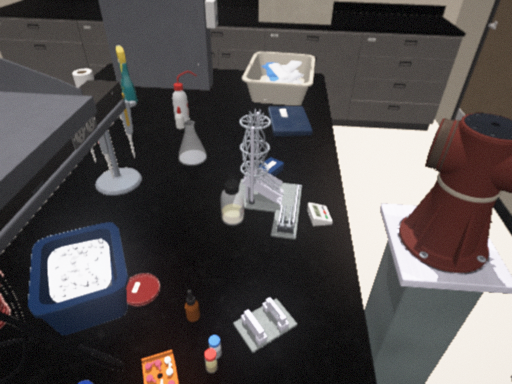

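View pics/top0.png

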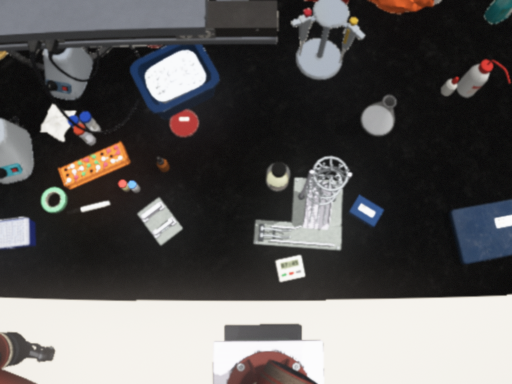

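The side view shows the stand at about (265,325) and the cage and lane at (265,180). The top view shows the stand at about (160,220), the cage ring at (330,175) and the lane from (255,233) to (342,240). Next I'll enlarge these areas.

```bash
cat > h.py <<'E'
import numpy as np, cv2
from bench import ctrl, get_image, get_calibration, finish_job
C={n:get_calibration(n) for n in("side","top")}
def ray(n,u,v):
    c=C[n];E=np.array(c["extrinsics"])
    p=cv2.undistortPoints(np.array([[[u,v]]],float),np.array(c["mtx"]),np.array(c["distortion"]))[0,0]
    d=E[:3,:3].T@np.array([p[0],-p[1],-1.]);o=-E[:3,:3].T@E[:3,3]
    return o,d/np.linalg.norm(d)
def onz(n,u,v,z):
    o,d=ray(n,u,v);return o+d*(z-o[2])/d[2]
def tri(a,b):  # a=(u,v) side, b=(u,v) top -> point, gap
    o1,d1=ray("side",*a);o2,d2=ray("top",*b)
    t=np.linalg.lstsq(np.c_[d1,-d2],o2-o1,rcond=None)[0]
    p,q=o1+d1*t[0],o2+d2*t[1];return (p+q)/2,np.linalg.norm(p-q)
def proj(n,P):
    c=C[n];E=np.array(c["extrinsics"]);q=E[:3,:3]@np.array(P,float)+E[:3,3]
    return cv2.projectPoints(np.array([[q[0],-q[1],-q[2]]]),np.zeros(3),np.zeros(3),np.array(c["mtx"]),np.array(c["distortion"]))[0][0,0]
def crop(im,u0,v0,u1,v1,k):
    return cv2.resize(im[v0:v1,u0:u1,::-1],None,fx=k,fy=k,interpolation=cv2.INTER_CUBIC)
E
python3 - <<'E'
import cv2,numpy as np
from h import crop
s=cv2.imread("pics/side0.png")[:,:,::-1];t=cv2.imread("pics/top0.png")[:,:,::-1]
cv2.imwrite("pics/stand.png",np.hstack([crop(s,230,290,300,350,5),crop(t,130,190,190,250,5)]))
cv2.imwrite("pics/turner.png",np.hstack([crop(s,215,105,315,245,4),crop(t,245,145,355,285,4)][:2]))
E
```

```text
(no output)
```

View pics/stand.png

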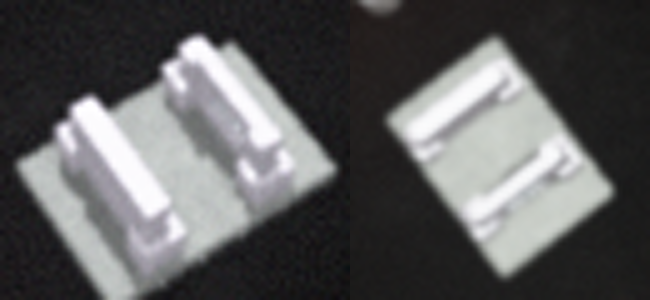

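View pics/turner.png

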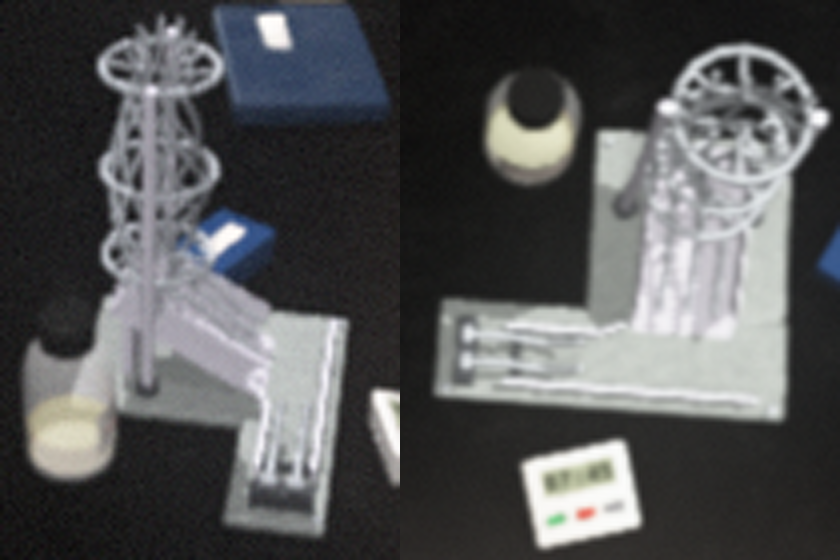

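Top crop, left to right and top to bottom: the upper item is a uniform thick bar, which is the blank. The lower one is thin in the middle with wide ends, so it's the carrier; in the side crop it is the right one. The turner's lane runs along the image horizontal with the clips at the left (+y) and the cage ring at about (742,115) in the crop. I need a closer look to tell which way the bars face.

```bash
python3 - <<'E'
from h import *
A={n:np.mean([get_image(n).astype(float) for _ in range(5)],0).clip(0,255).astype(np.uint8) for n in("side","top")}
for n in A: np.save(f"pics/{n}.npy",A[n])
f=lambda n,u,v,w,hh,k:crop(A[n],u,v,u+w,v+hh,k)
r1=np.hstack([f("side",258,294,40,40,9),f("top",148,213,40,40,9)])
cv2.imwrite("pics/z1.png",r1)
r2=np.hstack([f("side",232,100,50,50,8),f("top",305,150,50,50,8)])
cv2.imwrite("pics/z2.png",r2)
for n in C: print(n,ray(n,256,192)[0])
E
```

```text
side [0.49562418 0.80441487 0.76406879]
top [0.24630456 0.04106862 1.4124079 ]
```

View pics/z1.png

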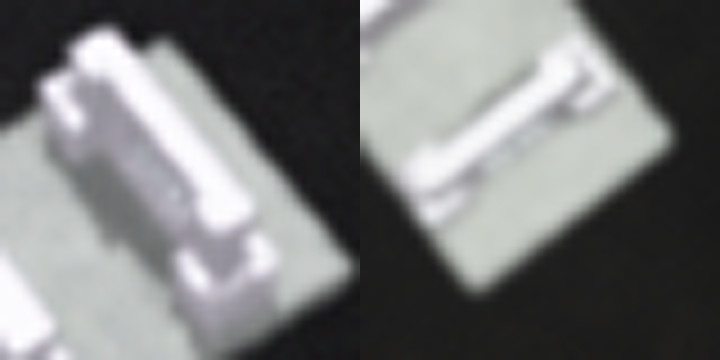

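View pics/z2.png

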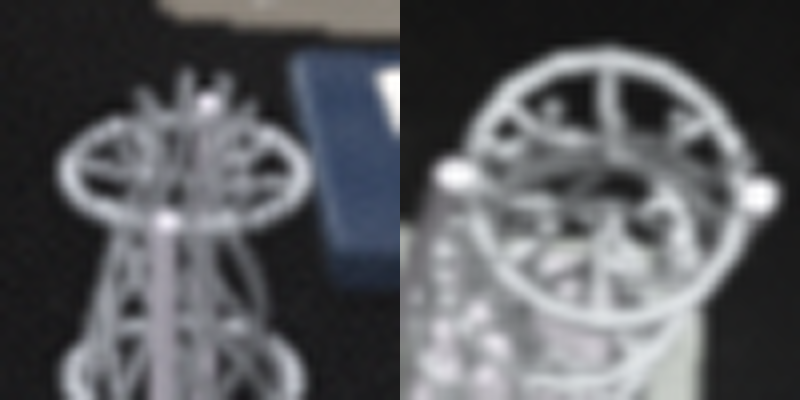

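The bars face up-left in the top crop: both ends step out towards (555,45) and (420,150), while the back edge is straight. In the side crop the steps are on the left too, so carrier +x points along world (+x,+y), a yaw of about 36°. The post tops show as bright spots at side (252.8,127.8) and (258,112.9), and at top (312.2,171.9) and (350,174.4).

```bash
python3 - <<'E'
from h import *
A={n:np.load(f"pics/{n}.npy") for n in C}
def blob(n,u0,v0,w,h,th,k=9,minA=100):
    g=cv2.resize(cv2.cvtColor(A[n],cv2.COLOR_RGB2GRAY)[v0:v0+h,u0:u0+w],None,fx=k,fy=k,interpolation=cv2.INTER_CUBIC)
    cs=cv2.findContours((g>th).astype(np.uint8),0,2)[0];o=[]
    for c in cs:
        if cv2.contourArea(c)>minA:
            b=cv2.boxPoints(cv2.minAreaRect(c));m=cv2.moments(c)
            q=lambda p:np.round((np.array(p)+.5)/k-.5+[u0,v0],2)
            o.append((cv2.contourArea(c)/k/k,q([m['m10']/m['m00'],m['m01']/m['m00']]),q(b).tolist()))
    return o
for th in(225,238):
  for a in(("side",258,294,40,40),("top",148,213,40,40)):
    print(th,a[0]);[print("  ",x) for x in blob(*a,th)]
P={}
for n,bx in{"side":[(249,124,7,8),(255,109,6,7)],"top":[(308,168,9,8),(346,170,9,9)]}.items():
    for i,b in enumerate(bx):
        x=max(blob(n,*b,225,minA=20),key=lambda x:x[0],default=None);print(n,i,x and x[:2])
        if x:P[n,i]=x[1]
for i in(0,1):
    if("side",i)in P and("top",i)in P: print("post",i,tri(P["side",i],P["top",i]),onz("top",*P["top",i],.282),onz("side",*P["side",i],.282))
E
```

```text
225 side
   (4.166666666666667, array([279.19, 323.95]), [[277.25, 323.01], [278.36, 321.99], [280.88, 324.74], [279.77, 325.76]])
   (35.22839506172839, array([259.7, 328.1]), [[253.35, 324.8], [258.15, 321.61], [263.74, 329.99], [258.94, 333.19]])
   (6.783950617283951, array([286.63, 321.76]), [[285.34, 319.85], [287.77, 319.61], [288.16, 323.5], [285.73, 323.74]])
   (6.790123456790123, array([264.65, 304.97]), [[262.65, 303.13], [264.3, 302.28], [266.74, 307.01], [265.1, 307.86]])
   (93.8395061728395, array([276.5 , 308.14]), [[265.5, 299.73], [269.56, 296.39], [286.07, 316.5], [282.0, 319.83]])
225 top
   (66.84567901234567, array([163.53, 225.36]), [[151.05, 228.41], [172.27, 216.18], [175.44, 221.68], [154.23, 233.91]])
   (2.67283950617284, array([148.45, 213.23]), [[147.56, 212.56], [149.89, 212.56], [149.89, 214.33], [147.56, 214.33]])
238 side
   (1.6851851851851851, array([279.33, 324.12]), [[278.06, 323.61], [278.78, 322.89], [280.44, 324.56], [279.72, 325.28]])
   (28.956790123456788, array([259.56, 328.2 ]), [[253.77, 325.37], [257.91, 322.41], [263.27, 329.91], [259
[... 384 characters left out ...]
  (73.87654320987654, array([276.41, 308.09]), [[265.88, 299.69], [269.42, 296.79], [285.54, 316.51], [282.0, 319.4]])
238 top
   (38.32098765432099, array([162.82, 225.95]), [[153.1, 231.1], [169.73, 218.08], [171.7, 220.59], [155.07, 233.6]])
   (1.6296296296296295, array([148.24, 213.09]), [[147.56, 212.56], [149.33, 212.56], [149.33, 213.89], [147.56, 213.89]])
side 0 (0.9938271604938271, array([252.37, 127.21]))
side 1 None
top 0 (6.271604938271604, array([311.75, 171.4 ]))
top 1 (6.493827160493827, array([349.18, 174.06]))
post 0 (array([ 0.57703181, -0.10624222,  0.28129541]), np.float64(0.004175597331736838)) [ 0.57465756 -0.10593958  0.282     ] [ 0.57900935 -0.10617265  0.282     ]
```

```bash
python3 - <<'E'
from h import *
A={n:np.load(f"pics/{n}.npy") for n in C}
for n,(u0,v0,w,h) in{"top":(151,215,26,22),}.items():
    g=cv2.cvtColor(A[n],cv2.COLOR_RGB2GRAY)[v0:v0+h,u0:u0+w]
    print("cols",u0);[print(v0+i,' '.join('%3d'%x for x in r)) for i,r in enumerate(g)]
sa=[(267.65,298.24),(283.77,317.95)]
for s in sa: print("side end",onz("side",*s,.044))
a,b=[onz("side",*s,.044)for s in sa];print("len",np.linalg.norm(a-b),"mid",(a+b)/2,"diryaw",np.degrees(np.arctan2(*(a-b)[1::-1])))
for t in[(173.0,219.),(153.2,233.0)]:print("top end",onz("top",*t,.044))
for p in(a,b,):print(proj("top",p))
g=cv2.cvtColor(A["side"],cv2.COLOR_RGB2GRAY)[108:132,246:264]
[print(108+i,' '.join('%3d'%x for x in r)) for i,r in enumerate(g)]
E
```

```text
cols 151
215 149 164 180 194 201 203 204 205 205 205 203 201 201 200 198 197 198 200 197 197 192 156  94  47  31  30
216 168 185 197 202 203 203 205 206 207 206 204 201 201 201 198 198 200 201 199 202 207 190 139  78  41  31
217 187 196 199 201 202 203 205 206 207 207 205 203 201 200 198 198 199 201 204 215 226 221 182 126  69  37
218 197 199 199 199 201 203 204 205 206 206 204 203 202 201 198 196 198 210 224 232 232 231 212 178 115  56
219 199 200 199 198 200 202 203 203 203 204 203 202 202 200 195 190 195 228 242 242 231 221 231 213 161  94
220 198 199 200 199 200 200 200 200 203 205 204 202 201 196 185 176 187 234 247 248 240 212 225 229 201 144
221 197 200 202 202 200 200 200 199 203 206 205 201 197 185 167 170 206 238 248 248 236 194 192 229 226 187
222 197 200 202 203 202 201 200 200 202 205 203 193 183 172 179 211 239 246 245 236 200 171 195 221 224 198
223 199 200 201 200 201 201 202 201 201 200 190 172 171 193 226 242 246 242 227 196 175 195 223 216 191 182
224 201 200 199 198 199 202 202 201 199 190 172 172 204 233 244 246 239 215 178 155 177 211 209 189 181 190
225 201 200
[... 2727 characters left out ...]
 120 137 147 122
123  42  61  97 111 113 112 114  86  76 112 120 121 133 131 129 136 140 123
124  64  81 110 104 104 114 106  65  64 100 115 121 125 122 100 106 113  91
125 142 128 131 116 116 122 121  86  86 110 122 127 124 119 105 105  99  84
126 183 167 157 140 135 158 182 164 135 128 133 146 139 147 156 131 114 128
127 165 163 162 156 154 190 233 225 181 145 150 169 170 176 183 159 137 141
128 125 136 132 134 148 181 212 203 168 149 152 164 162 157 156 141 107  95
129 117 130 112 101 135 161 170 154 121 125 132 132 122 112 113 113  73  44
130 137 140 115  98 125 154 160 136  94 112 124 122 103  75  78 101  73  41
131 141 139 139 135 135 152 158 138  83  94 122 122 102  57  53  81  86  61
```

```bash
python3 - <<'E'
from h import *
np.set_printoptions(precision=4,suppress=True)
A={n:cv2.cvtColor(np.load(f"pics/{n}.npy"),cv2.COLOR_RGB2GRAY).astype(np.float32) for n in C}
def prof(n,c,d,L,s=.25,w=(-.5,0,.5)):
    d=np.array(d)/np.hypot(*d);m=np.array([-d[1],d[0]]);t=np.arange(-L,L+s,s)
    v=np.mean([cv2.remap(A[n],(c[0]+t*d[0]+k*m[0]).astype(np.float32)[None],(c[1]+t*d[1]+k*m[1]).astype(np.float32)[None],1)[0] for k in w],0)
    return t,v
# strip ridge and ends
for n,c,d in(("top",(162.9,226.1),(.81,-.586)),("side",(276.4,307.6),(16.1,19.7))):
    d=np.array(d)/np.hypot(*d);m=np.array([-d[1],d[0]])
    for k in(-6,-3,0,3,6):
        t,v=prof(n,np.array(c)+k*d,m,4);w=np.clip(v-215,0,None);print(n,k,"ridge off %.2f"%((t*w).sum()/w.sum()))
    t,v=prof(n,c,d,17,.5);print(' '.join('%g:%d'%(a,b) for a,b in zip(t,v) if abs(a)>9))
print("origin tri",tri((276.4,307.6),(162.9,226.1)),onz("top",162.9,226.1,.044),onz("side",276.4,307.6,.044))
p0=tri((252.35,127.3),(311.75,171.4));p1=tri((257.45,112.5),(349.18,174.06));print(p0,p1)
a,b=p0[0],p1[0];print("axis",(a+b)/2,"sep",np.linalg.norm(a-b),"yaw",np.degrees(np.arctan2(-(a-b)[0],(a-b)[1])))
for n,q in(("top",[(311.75,171.4),(349.18,174.06)]),("side",[(252.35,127.3),(257.45,112.5)])):
    a,b=[onz(n,*x,.282) for x in q];print(n,a,b,(a+b)/2,np.degrees(np.arctan2(-(a-b)[0],(a-b)[1])))
E
```

```text
top -6 ridge off 0.12
top -3 ridge off 0.17
top 0 ridge off 0.07
top 3 ridge off -0.00
top 6 ridge off -0.13
-17:29 -16.5:29 -16:30 -15.5:31 -15:38 -14.5:53 -14:78 -13.5:111 -13:145 -12.5:176 -12:200 -11.5:217 -11:230 -10.5:237 -10:241 -9.5:244 9.5:241 10:235 10.5:225 11:218 11.5:220 12:226 12.5:224 13:210 13.5:188 14:156 14.5:117 15:81 15.5:54 16:38 16.5:32 17:30
side -6 ridge off -0.07
side -3 ridge off -0.05
side 0 ridge off -0.06
side 3 ridge off 0.02
side 6 ridge off -0.04
-17:30 -16.5:29 -16:28 -15.5:28 -15:33 -14.5:51 -14:88 -13.5:141 -13:191 -12.5:228 -12:246 -11.5:248 -11:250 -10.5:249 -10:249 -9.5:249 9.5:249 10:249 10.5:249 11:250 11.5:249 12:246 12.5:238 13:222 13.5:200 14:187 14.5:185 15:198 15.5:214 16:224 16.5:227 17:229
origin tri (array([0.481 , 0.3067, 0.0423]), np.float64(0.004101175465700611)) [0.4786 0.3067 0.044 ] [0.483  0.3073 0.044 ]
(array([ 0.5771, -0.1063,  0.281 ]), np.float64(0.004146472896963955)) (array([ 0.5702, -0.2001,  0.2815]), np.float64(0.005029988651396302))
axis [ 0.5737 -0.1532  0.2813] sep 0.0941127473542593 yaw -4.198033759135738
top [ 0.5747 -0.1059  0.282 ] [ 0.5675 -0.1997  0.282 ] [ 0.5711 -0.1528  0.282 ] -4.379166064869298
side [ 0.579  -0.1056  0.282 ] [ 0.5727 -0.2008  0.282 ] [ 0.5758 -0.1532  0.282 ] -3.8181854779836017
```

```bash
cat >> h.py <<'E'
from scipy.spatial.transform import Rotation as Ro
def go(P,yaw=None):  # tool-axis shift (before any turn), turn wanted about tool z
    s=ctrl.sense();R=Ro.from_euler('xyz',s["eef_rot"],degrees=True)
    print("t %.2f"%s["time_s"],"eef",s["eef_pos"].round(4),s["eef_rot"].round(2),"F",s["force"].round(1),"w %.4f"%s["grip_width"],"gf %.1f"%s["grip_force"],"j",s["joint_positions"].round(1))
    print("shift",R.inv().apply(np.array(P)-s["eef_pos"]).round(4),"turn",None if yaw is None else round((s["eef_rot"][2]-yaw+180)%360-180,2))
E
echo '[{"rz": 6.3}, {"rz": 6.3}, {"rz": 6.3}, {"rz": 6.3}, {"rz": 6.3}, {"rz": 6.1}]' | python3 steer.py 0.03 20; python3 -c "
from h import *
go((.481,.3067,.12),128)"
```

```text
time_s: 1.1
eef_pos: [0.1495, 0.5811, 0.2313]
eef_rot: [180.0, -0.0, 127.7]
force: [-0.9, 0.1, -0.3]
grip_width: 0.0303
grip_force: 0.0
t 1.10 eef [0.1495 0.5811 0.2313] [ 1.8000e+02 -1.0000e-02  1.2766e+02] F [-0.9  0.1 -0.3] w 0.0303 gf 0.0 j [ 63.1   6.    5.6  89.6   0.  115.4]
shift [-0.4198  0.0948  0.1113] turn -0.34
```

```bash
echo '[{"pos": [-0.03, 0.0068, 0.008]}, {"pos": [-0.03, 0.0068, 0.008]}, {"pos": [-0.03, 0.0068, 0.008]}, {"pos": [-0.03, 0.0068, 0.008]}, {"pos": [-0.03, 0.0068, 0.008]}, {"pos": [-0.03, 0.0068, 0.008]}, {"pos": [-0.03, 0.0068, 0.008]}]' | python3 steer.py >/dev/null;  echo '[{"pos": [-0.03, 0.0068, 0.008]}, {"pos": [-0.03, 0.0068, 0.008]}, {"pos": [-0.03, 0.0068, 0.008]}, {"pos": [-0.03, 0.0068, 0.008]}, {"pos": [-0.03, 0.0068, 0.008]}, {"pos": [-0.03, 0.0068, 0.008]}, {"pos": [-0.03, 0.0068, 0.007]}, {}]' | python3 steer.py >/dev/null; python3 - <<'E'
from h import *
go((.481,.3067,.06),128)
ims={n:get_image(n) for n in C}
cv2.imwrite("pics/a1.png",np.hstack([crop(ims["side"],240,270,310,340,5),crop(ims["top"],130,185,200,255,5)]))
E
```

```text
t 2.35 eef [0.4859 0.305  0.1187] [-1.7994e+02  6.0000e-02  1.2774e+02] F [-0.6  0.3 -0.2] w 0.0297 gf 0.0 j [ 19.1   2.  -10.3  77.8  -0.1  71.4]
shift [ 0.0044 -0.0028  0.0587] turn -0.26
```

View pics/a1.png

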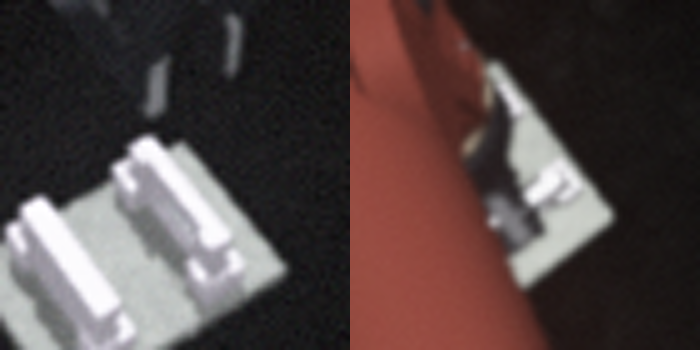

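The side crop shows the finger pads at (157,110) and (233,75), above the carrier and straddling its line. The top view is half hidden by the arm. I'll go lower and check again.

```bash
echo '[{"pos": [0.0044, -0.0028, 0.02]}, {"pos": [0, 0, 0.02]}, {"pos": [0, 0, 0.018]}, {}, {}]' | python3 steer.py >/dev/null; python3 - <<'E'
from h import *
go((.481,.3067,.036),128)
ims={n:get_image(n) for n in C}
p=ctrl.sense()["eef_pos"];print([proj(n,p) for n in C],proj("side",(.481,.3067,.0423)))
cv2.imwrite("pics/a2.png",np.hstack([crop(ims["side"],255,285,305,335,8),crop(ims["top"],145,200,195,250,8)]))
E
```

```text
t 2.87 eef [0.4768 0.3109 0.0622] [-1.7993e+02 -4.0000e-02  1.2804e+02] F [ 0.2 -1.   0.6] w 0.0302 gf 0.0 j [ 19.9   3.  -15.2  71.9   0.   71.9]
shift [-0.0059  0.0008  0.0262] turn 0.04
[array([278.76390553, 303.97792358]), array([160.12440989, 225.02864318])] [277.23384708 307.89327166]
```

View pics/a2.png

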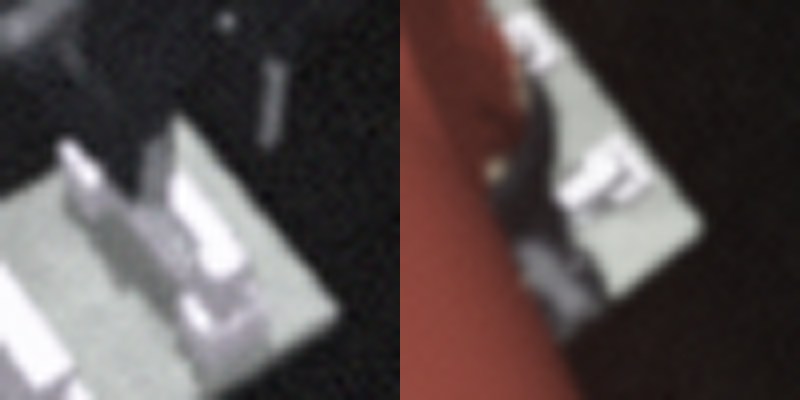

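```bash
echo '[{"pos": [-0.0058, 0.0008, 0]}, {"pos": [0, 0, 0.013]}, {"pos": [0, 0, 0.013]}, {}, {}, {}]' | python3 steer.py >/dev/null; python3 - <<'E'
from h import *
go((.481,.3067,.036),128)
E
echo '[{}, {}]' | python3 steer.py .016; echo '[{}, {}]' | python3 steer.py .01 ;echo '[{}, {}]' | python3 steer.py .007
```

```text
t 3.47 eef [0.482  0.3062 0.036 ] [-1.7996e+02 -2.0000e-02  1.2797e+02] F [ 0.2  0.5 -0.1] w 0.0304 gf 0.0 j [ 19.3   4.4 -16.5  69.1   0.   71.3]
shift [ 0.001  -0.0004 -0.    ] turn -0.03
time_s: 3.63
eef_pos: [0.4826, 0.3064, 0.0368]
eef_rot: [180.0, 0.0, 128.0]
force: [-0.7, -0.1, 0.0]
grip_width: 0.0162
grip_force: 0.0
time_s: 3.8
eef_pos: [0.4825, 0.3064, 0.0367]
eef_rot: [180.0, 0.0, 128.0]
force: [-0.4, -0.2, -0.8]
grip_width: 0.01
grip_force: 0.0
time_s: 3.97
eef_pos: [0.4824, 0.3064, 0.0366]
eef_rot: [180.0, 0.0, 128.0]
force: [0.7, 0.8, 2.2]
grip_width: 0.0075
grip_force: 17.1
```

```bash
echo '[{}, {}, {"pos": [0, 0, -0.008]}, {"pos": [0, 0, -0.012]}, {"pos": [0, 0, -0.02]}, {"pos": [0, 0, -0.02]}, {}, {}]' | python3 steer.py .004 40; python3 - <<'E'
from h import *
go((.5735,-.153,.345),85.8)
ims={n:get_image(n) for n in C}
cv2.imwrite("pics/a3.png",np.hstack([crop(ims["side"],245,270,315,340,5),crop(ims["top"],130,185,200,255,5)]))
E
```

```text
time_s: 4.63
eef_pos: [0.4834, 0.3067, 0.0985]
eef_rot: [179.8, 0.1, 128.0]
force: [-0.0, 0.5, -1.3]
grip_width: 0.0064
grip_force: 40.7
t 4.63 eef [0.4834 0.3067 0.0985] [1.7982e+02 6.0000e-02 1.2797e+02] F [-0.   0.5 -1.3] w 0.0064 gf 40.7 j [ 19.3   2.  -12.4  75.4   0.   71.3]
shift [-0.4181 -0.211  -0.2467] turn 42.17
```

View pics/a3.png

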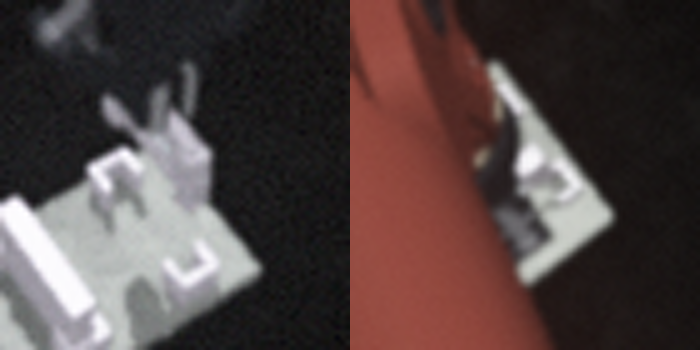

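The side crop shows the carrier hanging level from the fingers at about (185,150), clear of its fins, with the blank untouched. One more picture may be viewed, so I'll work with numbers from here.

```bash
echo '[{"pos": [0, 0, -0.031]}, {"pos": [0, 0, -0.031]}, {"pos": [0, 0, -0.031]}, {"pos": [0, 0, -0.031]}, {"pos": [0, 0, -0.031]}, {"pos": [0, 0, -0.031]}, {"pos": [0, 0, -0.031]}, {"pos": [0, 0, -0.03]}]' | python3 steer.py >/dev/null
echo '[{"rz": 7}, {"rz": 7}, {"rz": 7}, {"rz": 7}, {"rz": 7}, {"rz": 7}, {}, {}]' | python3 steer.py ; python3 -c "
from h import *
go((.5735,-.153,.345),85.8)"
```

```text
time_s: 6.07
eef_pos: [0.482, 0.3062, 0.3424]
eef_rot: [-179.9, 0.0, 86.2]
force: [0.5, -0.8, -0.7]
grip_width: 0.0064
grip_force: 40.7
t 6.07 eef [0.482  0.3062 0.3424] [-1.7992e+02  3.0000e-02  8.6200e+01] F [ 0.5 -0.8 -0.7] w 0.0064 gf 40.7 j [ 19.3   4.4  15.6 101.3   0.  113.1]
shift [-0.4521  0.1217 -0.0025] turn 0.4
```

```bash
echo '[{"pos": [-0.03, 0.0081, 0]}, {"pos": [-0.03, 0.0081, 0]}, {"pos": [-0.03, 0.0081, 0]}, {"pos": [-0.03, 0.0081, 0]}, {"pos": [-0.03, 0.0081, 0]}, {"pos": [-0.03, 0.0081, 0]}, {"pos": [-0.03, 0.0081, 0]}, {"pos": [-0.03, 0.0081, 0]}]' | python3 steer.py >/dev/null
echo '[{"pos": [-0.03, 0.0081, 0]}, {"pos": [-0.03, 0.0081, 0]}, {"pos": [-0.03, 0.0081, 0]}, {"pos": [-0.03, 0.0081, 0]}, {"pos": [-0.03, 0.0081, 0]}, {"pos": [-0.03, 0.0081, 0]}, {"pos": [-0.03, 0.0081, 0], "rz": 0.4}, {"pos": [-0.002, 0, 0]}, {}, {}]' | python3 steer.py ; python3 - <<'E'
from h import *
go((.5735,-.153,.345),85.8)
ims={n:np.mean([get_image(n).astype(float) for _ in range(4)],0).clip(0,255).astype(np.uint8) for n in C}
for n in C:np.save(f"pics/{n}_m.npy",ims[n])
p=ctrl.sense()["eef_pos"];print([proj(n,p) for n in C])
cv2.imwrite("pics/a4.png",np.hstack([crop(ims["side"],225,80,285,140,6),crop(ims["top"],300,140,360,200,6)]))
E
```

```text
time_s: 7.57
eef_pos: [0.5715, -0.1529, 0.3429]
eef_rot: [-180.0, -0.0, 85.7]
force: [0.5, 0.5, -0.2]
grip_width: 0.0069
grip_force: 40.7
t 7.57 eef [ 0.5715 -0.1529  0.3429] [-1.7996e+02 -4.0000e-02  8.5700e+01] F [ 0.5  0.5 -0.2] w 0.0069 gf 40.7 j [-27.6   8.1  19.6 101.6   0.   66.7]
shift [ 0.0001  0.002  -0.0021] turn -0.1
[array([256.6781371 ,  99.79158663]), array([334.48656724, 165.29399483])]
```

```bash
echo '[{"pos": [0, 0.002, 0.012]}, {"pos": [0, 0, 0.008]}, {}, {}]' | python3 steer.py;echo '[{"pos": [0, 0, 0.004]}, {}, {}]' | python3 steer.py ;echo '[{"pos": [0, 0, 0.004]}, {}, {}]' | python3 steer.py 
```

```text
time_s: 8.3
eef_pos: [0.5733, -0.153, 0.3227]
eef_rot: [-179.9, -0.0, 85.6]
force: [0.2, 0.0, -0.6]
grip_width: 0.0062
grip_force: 40.7
time_s: 8.55
eef_pos: [0.5736, -0.1533, 0.3194]
eef_rot: [180.0, -0.0, 85.6]
force: [-0.5, -0.2, -0.9]
grip_width: 0.007
grip_force: 40.7
time_s: 8.8
eef_pos: [0.5736, -0.1533, 0.3151]
eef_rot: [-180.0, -0.0, 85.6]
force: [-0.5, 0.8, -0.9]
grip_width: 0.0062
grip_force: 40.7
```

```bash
python3 -c "
from h import *
go((.5735,-.153,.30),85.8)"
```

```text
t 8.80 eef [ 0.5736 -0.1533  0.3151] [-1.7999e+02 -1.0000e-02  8.5570e+01] F [-0.5  0.8 -0.9] w 0.0062 gf 40.7 j [-27.6   7.1  15.6  98.5   0.   66.9]
shift [ 0.0003 -0.0001  0.0151] turn -0.23
```

```bash
for i in 1 2 3; do :; done; echo '[{"pos": [0, 0, 0.003]}, {}, {}]' | python3 steer.py|sed -n '2p;4p'; echo '[{"pos": [0, 0, 0.003]}, {}, {}]' | python3 steer.py|sed -n '2p;4p';echo '[{"pos": [0, 0, 0.003]}, {}, {}]' | python3 steer.py|sed -n '2p;4p'
```

```text
eef_pos: [0.5736, -0.1533, 0.3121]
force: [-0.3, 0.3, 0.4]
eef_pos: [0.5736, -0.1533, 0.3091]
force: [-0.7, -0.4, -0.6]
eef_pos: [0.5736, -0.1533, 0.306]
force: [-0.5, -0.1, -0.4]
```

```bash
echo '[{"pos": [0, 0, 0.003]}, {}, {}]' | python3 steer.py|sed -n '2p;4p'; echo '[{"pos": [0, 0, 0.003]}, {}, {}]' | python3 steer.py|sed -n '2p;4p';echo '[{"pos": [0, 0, 0.003]}, {}, {}]' | python3 steer.py|sed -n '2p;4p'
python3 - <<'E'
from h import *
ims={n:np.mean([get_image(n).astype(float) for _ in range(4)],0).clip(0,255).astype(np.uint8) for n in C}
cv2.imwrite("pics/a5.png",np.hstack([crop(ims["side"],225,80,285,140,6),crop(ims["top"],300,140,360,200,6)]))
p=ctrl.sense()["eef_pos"];print([proj(n,p) for n in C])
E
```

```text
eef_pos: [0.5736, -0.1533, 0.303]
force: [-0.2, 0.0, -0.2]
eef_pos: [0.5736, -0.1533, 0.3001]
force: [0.5, -0.5, -1.1]
eef_pos: [0.5736, -0.1533, 0.2971]
force: [0.3, 0.3, -1.7]
[array([255.78982311, 114.80517234]), array([331.62823202, 169.97720178])]
```

```bash
echo '[{}, {}, {}, {}, {}, {}, {}, {}, {}, {}]' | python3 steer.py .02 20; echo '[{"pos": [0, 0, -0.01]}, {"pos": [0, 0, -0.02]}, {"pos": [0, 0, -0.03]}, {"pos": [0, 0, -0.03]}, {}, {}, {}, {}]' | python3 steer.py|sed -n '2p;4p'
python3 - <<'E'
from h import *
ims={n:np.mean([get_image(n).astype(float) for _ in range(4)],0).clip(0,255).astype(np.uint8) for n in C}
for n in C:np.save(f"pics/{n}_d.npy",ims[n])
go((.45,-.22,.3))
R=Ro.from_euler('z',-4.2,degrees=True)
F=lambda x,y,z:np.array([.5735,-.153,0])+R.apply([x,y,z])
for q in((-121,0,14),(-121,88,14),(-140,-58,14),(-140,132,14),(-121,-60,14)):
    print(q,F(*np.array(q)/1000),[proj(n,F(*np.array(q)/1000)).round(1) for n in C])
for n in C:
    d=cv2.absdiff(cv2.cvtColor(ims[n],7),cv2.cvtColor(np.load(f"pics/{n}.npy"),7));m=(d>20).astype(np.uint8)
    k,l,s,c=cv2.connectedComponentsWithStats(m)
    print(n,[(list(map(int,s[i])),c[i].round(1)) for i in range(1,k) if s[i][4]>8])
cv2.imwrite("pics/a6.png",np.hstack([crop(ims["side"],240,150,310,240,5),crop(ims["top"],245,200,350,265,5)][:1])),cv2.imwrite("pics/a6t.png",crop(ims["top"],245,200,350,265,6))
E
```

```text
time_s: 11.53
eef_pos: [0.5737, -0.1533, 0.2973]
eef_rot: [180.0, -0.0, 85.6]
force: [-0.1, -0.7, 0.2]
grip_width: 0.0201
grip_force: 0.0
eef_pos: [0.5735, -0.1532, 0.3859]
force: [0.0, -0.5, -1.4]
t 12.60 eef [ 0.5736 -0.1533  0.3871] [-1.7999e+02 -1.0000e-02  8.5570e+01] F [-0.1 -0.7  0.2] w 0.0202 gf 0.0 j [-27.6  11.2  27.9 106.8   0.   66.9]
shift [-0.0761 -0.1181  0.0871] turn None
(-121, 0, 14) [ 0.45282495 -0.14413818  0.014     ] [array([290.8, 196.4]), array([315.1, 235.6])]
(-121, 88, 14) [ 0.45926991 -0.0563745   0.014     ] [array([288.4, 213.7]), array([285.7, 233.7])]
(-140, -58, 14) [ 0.42962816 -0.20059089  0.014     ] [array([297.8, 186.7]), array([334.1, 243.2])]
(-140, 132, 14) [ 0.44354342 -0.01110114  0.014     ] [array([293.4, 223.9]), array([270.6, 239. ])]
(-121, -60, 14) [ 0.44843066 -0.20397705  0.014     ] [array([292.3, 185.7]), array([335. , 236.9])]
side [([239, 0, 35, 23, 516], array([259.2,  10. ])), ([406, 0, 106, 150, 8208], array([471.8,  60.8])), ([231, 27, 51, 59, 1552], array([255.7,  51.4])), ([492, 123, 8, 3, 18], array([495.2, 124.1])), ([423
[... 278 characters left out ...]
2, 235.3])), ([439, 219, 3, 7, 9], array([439.6, 222.1])), ([481, 234, 4, 5, 10], array([482.2, 236.3])), ([470, 254, 5, 2, 9], array([471.8, 254.6])), ([433, 259, 79, 28, 762], array([477.9, 276.5])), ([265, 296, 32, 45, 599], array([278.3, 316.1])), ([510, 375, 2, 7, 9], array([510.8, 377.7]))]
top [([102, 13, 342, 371, 36483], array([291.8, 226.4])), ([261, 192, 15, 27, 64], array([268.4, 204.4])), ([357, 203, 15, 13, 122], array([363.9, 208.8])), ([145, 219, 38, 27, 494], array([164.9, 230.8])), ([330, 234, 33, 64, 121], array([347.4, 263. ])), ([168, 297, 9, 2, 11], array([172.1, 297.5])), ([0, 331, 55, 53, 1657], array([ 19.8, 355.5])), ([239, 360, 79, 24, 870], array([272.4, 374.2]))]
```

It fell through and landed: the change blob in the side view is centred at (290.1,196.2), against (290.8,196.4) predicted for the landing point. Next I'll shut the gripper, go to the open end of the lane and check that the bars face up.

```bash
python3 -c "
from h import *
R=Ro.from_euler('z',-4.2,degrees=True)
go(np.array([.5735,-.153,0])+R.apply([-.121,-.075,.1]),85.8)"
```

```text
t 12.60 eef [ 0.5736 -0.1533  0.3871] [-1.7999e+02 -1.0000e-02  8.5570e+01] F [-0.1 -0.7  0.2] w 0.0202 gf 0.0 j [-27.6  11.2  27.9 106.8   0.   66.9]
shift [-0.0753 -0.1208  0.2871] turn -0.23
```

```bash
echo '[{"pos": [-0.015, -0.0242, 0]}, {"pos": [-0.015, -0.0242, 0]}, {"pos": [-0.015, -0.0242, 0]}, {"pos": [-0.015, -0.0242, 0]}, {"pos": [-0.0153, -0.024, 0]}, {}, {"pos": [0, 0, 0.03]}, {"pos": [0, 0, 0.03]}, {"pos": [0, 0, 0.03]}, {"pos": [0, 0, 0.03]}]' | python3 steer.py 0 20 >/dev/null; echo '[{"pos": [0, 0, 0.03]}, {"pos": [0, 0, 0.03]}, {"pos": [0, 0, 0.03]}, {"pos": [0, 0, 0.03]}, {"pos": [0, 0, 0.03]}, {"pos": [0, 0, 0.017]}, {}, {}]' | python3 steer.py
python3 - <<'E'
from h import *
R=Ro.from_euler('z',-4.2,degrees=True)
go(np.array([.5735,-.153,0])+R.apply([-.121,-.075,.0145]),85.8)
ims={n:np.mean([get_image(n).astype(float) for _ in range(4)],0).clip(0,255).astype(np.uint8) for n in C}
for n in C:np.save(f"pics/{n}_e.npy",ims[n])
cv2.imwrite("pics/a7.png",np.hstack([crop(ims["side"],265,165,315,240,8),crop(ims["top"],295,200,345,275,8)]))
E
```

```text
time_s: 14.1
eef_pos: [0.4471, -0.2185, 0.1]
eef_rot: [-179.9, -0.1, 85.6]
force: [0.3, -0.1, 0.9]
grip_width: -0.0
grip_force: 0.0
t 14.10 eef [ 0.4471 -0.2185  0.1   ] [-1.7994e+02 -6.0000e-02  8.5580e+01] F [ 0.3 -0.1  0.9] w -0.0000 gf 0.0 j [-41.1 -11.  -24.6  76.5   0.   53.3]
shift [-0.0005  0.0003  0.0855] turn -0.22
```

View pics/a7.png

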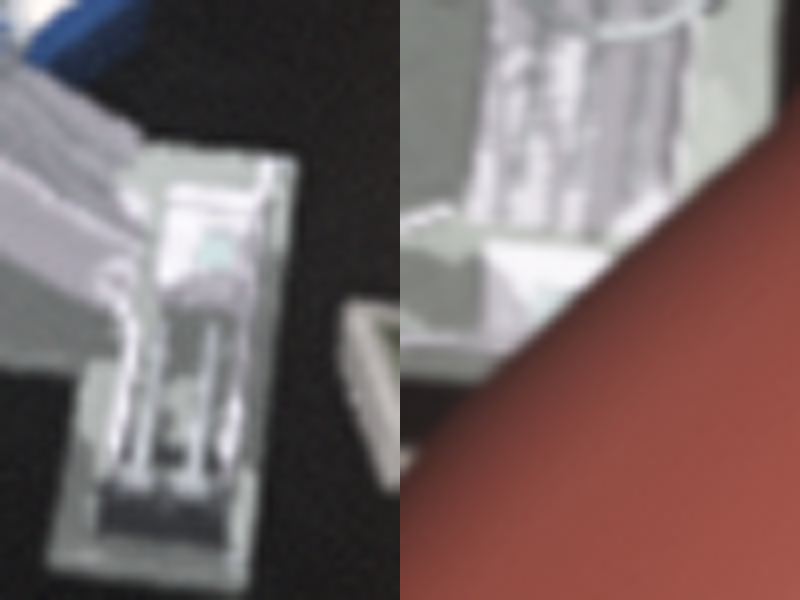

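The side crop shows the carrier flat in the lane at about (205,245), aligned with it. Its raised near-end bar is shaded at (205,290), it is short of the clip noses, and the -y end is clear for the push. I've used all 10 pictures, so the rest is numbers only.

```bash
echo '[{"pos": [0, 0, 0.03]}, {"pos": [0, 0, 0.03]}, {"pos": [0, 0, 0.02]}, {"pos": [0, 0, 0.005]}, {}, {}]' | python3 steer.py | sed -n '2p;4p'; echo '[{"pos": [0.008, 0, 0]}, {"pos": [0.008, 0, 0]}, {"pos": [0.006, 0, 0]}, {}, {}]' | python3 steer.py | sed -n '2p;4p';  python3 -c "
from h import *
R=Ro.from_euler('z',-4.2,degrees=True)
go(np.array([.5735,-.153,0])+R.apply([-.121,.041,.0145]),85.8)"
```

```text
eef_pos: [0.4479, -0.2194, 0.0164]
force: [0.6, 0.2, 0.4]
eef_pos: [0.4495, -0.1967, 0.0157]
force: [-0.1, 0.1, -0.8]
t 15.42 eef [ 0.4495 -0.1967  0.0157] [1.7996e+02 2.0000e-02 8.5630e+01] F [-0.1  0.1 -0.8] w -0.0001 gf 0.0 j [-39.   -8.9 -31.7  67.1   0.   55.4]
shift [ 0.0937 -0.0008  0.0012] turn -0.17
```

```bash
echo '[{"pos": [0.006, 0, 0]}, {"pos": [0.006, 0, 0]}, {"pos": [0.006, 0, 0]}, {"pos": [0.006, 0, 0]}, {}]' | python3 steer.py | sed -n '2p;4p'; echo '[{"pos": [0.006, 0, 0]}, {"pos": [0.006, 0, 0]}, {"pos": [0.006, 0, 0]}, {}]' | python3 steer.py | sed -n '2p;4p'; echo '[{"pos": [0.005, 0, 0]}, {"pos": [0.005, 0, 0]}, {}]' | python3 steer.py | sed -n '2p;4p';echo '[{"pos": [0.005, 0, 0]}, {"pos": [0.005, 0, 0]}, {}]' | python3 steer.py | sed -n '2p;4p'
```

```text
eef_pos: [0.4509, -0.1719, 0.0151]
force: [0.1, 0.5, -0.2]
eef_pos: [0.4523, -0.1541, 0.0152]
force: [-0.1, -1.1, -0.1]
eef_pos: [0.4531, -0.1444, 0.0152]
force: [0.3, -0.7, 0.3]
eef_pos: [0.4539, -0.1344, 0.0152]
force: [0.4, -1.5, -0.2]
```

```bash
for_() { :; }; echo '[{"pos": [0.005, 0, 0]}, {"pos": [0.004, 0, 0]}, {}]' | python3 steer.py | sed -n '2p;4p'; echo '[{"pos": [0.003, 0, 0]}, {"pos": [0.003, 0, 0]}]' | python3 steer.py | sed -n '2p;4p'; echo '[{"pos": [0.003, 0, 0]}, {"pos": [0.003, 0, 0]}]' | python3 steer.py | sed -n '2p;4p';echo '[{"pos": [0.003, 0, 0]}, {"pos": [0.002, 0, 0]}]' | python3 steer.py | sed -n '2p;4p'
```

```text
eef_pos: [0.4546, -0.1256, 0.0152]
force: [0.4, -0.1, -0.5]
eef_pos: [0.4553, -0.1213, 0.0156]
force: [0.6, -6.7, 0.4]
eef_pos: [0.4561, -0.1159, 0.0159]
force: [0.1, -1.4, -0.1]
eef_pos: [0.456, -0.1092, 0.0154]
force: [-0.1, -2.9, 1.8]
```

```bash
echo '[{"pos": [0.002, 0, 0]}, {"pos": [0.002, 0, 0]}, {}]' | python3 steer.py | sed -n '2p;4p'; echo '[{"pos": [0.002, 0, 0]}, {"pos": [0.001, 0, 0]}, {}]' | python3 steer.py | sed -n '2p;4p';  echo '[{"pos": [0.002, 0, 0]}, {}, {}]' | python3 steer.py | sed -n '2p;4p'
```

```text
eef_pos: [0.4562, -0.1047, 0.0152]
force: [0.5, 0.4, -0.2]
eef_pos: [0.4563, -0.102, 0.0151]
force: [0.3, 0.4, -0.1]
eef_pos: [0.4566, -0.1003, 0.0153]
force: [0.4, 0.1, 0.1]
```

```bash
echo '[{"pos": [0.002, 0, 0]}, {}]' | python3 steer.py | sed -n '2p;4p'; echo '[{"pos": [0.002, 0, 0]}, {}]' | python3 steer.py | sed -n '2p;4p';  echo '[{"pos": [0.002, 0, 0]}, {}]' | python3 steer.py | sed -n '2p;4p'
python3 - <<'E'
from h import *
ims={n:np.mean([get_image(n).astype(float) for _ in range(4)],0).clip(0,255).astype(np.uint8) for n in C}
for n in("side",):
    d=cv2.absdiff(cv2.cvtColor(ims[n],7),cv2.cvtColor(np.load(f"pics/{n}.npy"),7))[180:232,275:305];print(n);[print(180+i,' '.join('%3d'%x for x in r)) for i,r in enumerate(d)]
E
```

```text
eef_pos: [0.4568, -0.0983, 0.0153]
force: [0.6, 0.4, 0.1]
eef_pos: [0.457, -0.098, 0.0157]
force: [-2.6, -8.9, -0.6]
eef_pos: [0.4574, -0.0979, 0.0162]
force: [-3.9, -18.7, 0.5]
side
180  94 102 106 112 109 100  57  17   4   3   7   6   3   2   5   2   0   6   3   2   4   3   5   4   5   4   6   3   7   9
181 103 104 104 101  87 109 109  63  11   6   8   7   5   5   6   4   4   6   6   8   7   5   8   8   8   7   3   7   5  18
182  99 100 103  86  53  76 113  91  52  44  42  26  23  23   8   1   3   5   6   6   9   6   8   6   4   5   4   9  13  23
183 108  96 105  88  57  55 102 118 123 127 123 101  89  86  64  52  47  41  42  41  27  24  21  15   3   2   4   7  21  27
184 122 108 109  98  81  64  90 126 150 155 150 142 141 137 126 124 126 124 129 126  98  92  98  98  62  31   9   5  27  34
185 130 124 125 116 106  92  81 101 137 155 159 155 153 152 154 156 153 156 157 152 141 141 163 179 124  65  22   5  28  32
186 122 126 132 132 134 128 101  78  94 131 155 156 155 158 157 156 157 153 153 155 155 156 170 169  95  50  34   2  29  34
187 119 115 119 133 147 150 133  87  56  94 145 1
[... 4830 characters left out ...]
  29  29  21  25  27  31  34  38  31  46  74  70  33   9   8   8   6   8   4   5
227  16  14   8   6   6   6   4   6   6  13  16  19  11   9  10  15  32  41  45  60  76  70  30   9  10   5  11   8   8  10
228   8   6   4   5   5   6   7   5   6   7  16  17   8   5   5   9  23  35  55  74  81  65  30   4   7   6   5   8   9   5
229   2   3   0   4   2   1   4   3   5   6   7  13   5   5   8   4  10  21  47  78  79  60  25   7   6   8   8   9   6   7
230   6   2   1   3   2   4   4   5   0   6   4   5   2   1   3   2   2  14  45  78  76  52  16   8   7   7   9   8   7  10
231   8  10   6   5   8   5   8   3   5   3   1   4   3   3   1   4   3   8  43  78  74  43  17   8   4   9   6   8   3   7
```

The clips gave a 6.7 N bump, and the force then fell to nothing. At TCP y = -0.098, about 23 mm past the first clip contact, it rose hard to 19 N, which matches the end stop. Now I'll back off, rise and verify.

```bash
echo '[{"pos": [-0.006, 0, 0]}, {"pos": [-0.012, 0, 0]}, {"pos": [-0.02, 0, 0]}, {"pos": [-0.02, 0, 0]}, {"pos": [-0.01, 0, 0]}, {}, {"pos": [0, 0, -0.03]}, {"pos": [0, 0, -0.03]}, {"pos": [0, 0, -0.03]}, {"pos": [0, 0, -0.03]}]' | python3 steer.py |sed -n '2p;4p';echo '[{"pos": [0, -0.02, -0.03]}, {"pos": [0, -0.02, -0.03]}, {"pos": [-0.02, -0.02, -0.03]}, {"pos": [-0.02, 0, -0.03]}, {"pos": [-0.02, 0, -0.03]}, {"pos": [-0.02, 0, 0]}, {"pos": [-0.02, 0, 0]}, {}, {}]' | python3 steer.py
python3 - <<'E'
from h import *
ims={n:np.mean([get_image(n).astype(float) for _ in range(4)],0).clip(0,255).astype(np.uint8) for n in C}
R=Ro.from_euler('z',-4.2,degrees=True)
F=lambda x,y,z:np.array([.5735,-.153,0])+R.apply([x,y,z])
for y in(52,62,88,114,124):print(y,[proj(n,F(-.121,y/1000,.02)).round(1) for n in C])
print([proj(n,F(-.121+e,y/1000,.02)).round(1).tolist() for n in C for y in(52,124) for e in(-.018,.018)])
for n in C:
    a=cv2.cvtColor(ims[n],7);b=cv2.cvtColor(np.load(f"pics/{n}.npy"),7);d=cv2.absdiff(a,b)
    k,l,s,c=cv2.connectedComponentsWithStats((d>20).astype(np.uint8))
    print(n,[(s[i].tolist(),c[i].round(1).tolist()) for i in range(1,k) if s[i][4]>8 and c[i][0]<400])
a=cv2.cvtColor(ims["side"],7)[194:226,278:300];[print(194+i,' '.join('%3d'%x for x in r)) for i,r in enumerate(a)]
E
```

```text
eef_pos: [0.4515, -0.1613, 0.1364]
force: [0.1, -1.0, 0.3]
time_s: 20.65
eef_pos: [0.3841, -0.2572, 0.2848]
eef_rot: [-180.0, -0.1, 85.5]
force: [0.3, 0.9, -0.1]
grip_width: -0.0002
grip_force: 0.0
52 [array([289.6, 205. ]), array([297.9, 234.2])]
62 [array([289.3, 207. ]), array([294.6, 234. ])]
88 [array([288.6, 212.3]), array([285.9, 233.4])]
114 [array([287.8, 217.8]), array([277.1, 232.8])]
124 [array([287.5, 220. ]), array([273.8, 232.6])]
[[295.2, 205.6], [284.0, 204.3], [293.4, 220.6], [281.6, 219.3], [297.6, 240.2], [298.2, 228.2], [273.4, 238.6], [274.1, 226.6]]
side [([307, 0, 52, 30, 884], [328.4, 13.1]), ([301, 31, 43, 57, 1329], [324.0, 57.7]), ([327, 79, 17, 16, 118], [334.4, 86.8]), ([316, 95, 8, 14, 79], [319.5, 101.4]), ([278, 190, 5, 5, 13], [280.3, 192.5]), ([284, 205, 7, 15, 55], [286.9, 212.7]), ([291, 206, 4, 16, 31], [292.5, 213.7]), ([327, 217, 6, 5, 22], [329.3, 219.3]), ([265, 296, 22, 33, 310], [275.1, 313.6])]
top [([76, 164, 423, 220, 31383], [299.2, 305.7]), ([307, 200, 4, 8, 16], [308.6, 202.8]), ([318, 206, 10, 22, 90], [321.8, 217.8]), ([307, 209, 3,
[... 2637 characters left out ...]
 241 243 240 223 198 213 232 214 196 157 169 153  76  34
219 207 229 165 136 181 178 155 185 208 212 213 209 185 193 214 210 188 152 169 147  77  34
220 202 226 146 130 190 169 115 121 133 139 158 193 161 152 181 206 172 145 165 141  72  34
221 188 195 121 133 194 161  89  76  78  91 138 188 137 109 161 209 159 138 165 133  65  34
222 178 168 129 146 191 149  90  75  75  89 144 187 125  80 129 181 142 141 161 116  54  33
223 169 158 160 177 190 151 113 104 117 131 168 189 128  81 111 151 138 158 164 104  45  34
224 134 133 163 183 186 166 133 126 152 177 193 191 145 111 124 145 142 172 166  95  41  37
225  96 106 137 155 162 152 121 114 143 176 187 188 164 129 129 131 138 175 163  89  37  36
```

The carrier now fills side rows 205–220 and top columns 274–297, which fits fixture y 52 to 124 mm, so it is against the stop. I'll check that the timer hasn't moved (small change blobs beside it), then hand in.

```bash
echo '[{"pos": [-0.02, 0, -0.02]}, {"pos": [-0.02, 0, -0.02]}, {"pos": [-0.02, 0, 0]}, {}, {}, {}]' | python3 steer.py|sed -n '2p;4p'; python3 - <<'E'
from h import *
ims={n:np.mean([get_image(n).astype(float) for _ in range(4)],0).clip(0,255).astype(np.uint8) for n in C}
def ctr(im,u0,v0,u1,v1):
    m=cv2.moments((cv2.cvtColor(im,7)[v0:v1,u0:u1]>110).astype(np.uint8));return round(m['m10']/m['m00'],2),round(m['m01']/m['m00'],2),m['m00']
for n,b in{"side":[(305,198,338,230),(232,295,268,350),(220,175,244,226)],"top":[(270,250,310,285)]}.items():
    for x in b:print(n,x,ctr(np.load(f"pics/{n}.npy"),*x),ctr(ims[n],*x))
d=cv2.absdiff(cv2.cvtColor(ims["side"],7),cv2.cvtColor(np.load("pics/side.npy"),7))
k,l,s,c=cv2.connectedComponentsWithStats((d>20).astype(np.uint8));print([(s[i].tolist()) for i in range(1,k) if s[i][4]>8 and c[i][0]<400])
E
```

```text
eef_pos: [0.3796, -0.3165, 0.3249]
force: [-0.4, 0.1, 0.4]
side (305, 198, 338, 230) (13.96, 15.97, 444.0) (13.93, 15.98, 438.0)
side (232, 295, 268, 350) (22.21, 31.13, 1055.0) (22.16, 31.22, 1046.0)
side (220, 175, 244, 226) (13.13, 30.7, 690.0) (13.12, 30.7, 691.0)
top (270, 250, 310, 285) (19.94, 18.01, 626.0) (20.05, 17.92, 617.0)
[[303, 0, 45, 89, 2011], [278, 189, 5, 9, 21], [284, 205, 7, 15, 54], [292, 206, 3, 9, 17], [291, 216, 4, 6, 15], [321, 217, 12, 5, 36], [265, 296, 22, 33, 313]]
```

The timer, the blank and stand, and the bottle are unmoved. The remaining small changes are the arm's shadow.

```bash
python3 -c "
from bench import ctrl, get_image, get_calibration, finish_job
print(finish_job())"
```

```text
the job is handed in; nothing more can be done
None
```

The job is handed in: the carrier came down the chute into the lane, and I pushed it under both clips to the end stop. Push forces and pictures put it at the stop with the clips behind its leading bar, and show the blank, timer and bottle unmoved; I had no direct clip reading, and its bars-up pose rests on one picture and the push forces.

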